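# Sieve the grinding balls by size

## Task

Sort the grinding balls: grip the green sieve by its handle and, keeping it on the rails of the receiver, shake it side to side, knocking it lightly against the red pad, then the blue pad, three times each in turn and never hard, until all the small brass balls have dropped through into the receiver. Then lift the sieve with the large steel balls still in it and set it down gently, flat inside the white drip tray, and let go; do not disturb the other things on the bench.

Things in the scene. Friction and masses are not known exactly. Their poses are not given: they have to be found in the camera images.
- receiver: receiver: heavy grey aluminium tray fixed on the worktop, 140 (x) x 258 (y) mm; origin at the centre of its underside. The sieve slides along its y axis on its two long walls (rails), whose tops are 40 mm above the origin; lips outside them, 11 mm higher, leave 3 mm of play in x. Inner floor 6 mm above the origin. At each end a black crossbar, up to 90 mm high, carries a sprung pad
- red_pad (a joint): how far the sprung red pad at the receiver's +y end is pushed in: m, 0 at rest, 14 mm travel, 2 N per mm. Facing the sieve's end wall; moves along the receiver's y. Set by hand: at rest its face is 77 to 95 mm from the receiver's middle, different each time and not measured; feel for it. A light knock is 2 mm (4 N) or more; over 8 mm (16 N) is too hard
- blue_pad (a joint): the same for the blue pad at the receiver's -y end: pushed in, m, 2 N per mm; at rest its face is 77 to 95 mm from the receiver's middle, not measured, independent of the red one
- sieve_grip (a point): middle of the sieve's handle, where to grip: black bar along x, 14 mm wide (y), 20 mm tall, 104 mm long between two green uprights, 72 mm above the sieve's underside, 34 mm above its rim. The sieve, a green box 124 (x) x 122 (y) mm, 0.35 to 0.7 kg, stands on the rails at the start, within 5 mm of the receiver's middle. Axes: x along the handle, y along the rails, z up
- sieve_base (a point): centre of the sieve's underside, 72 mm below the handle's middle, same axes. End walls are 61 mm either side (y). The steel floor is blank in a strip 20 mm wide along x in the middle, with two rows of 19 mm square holes either side of it. It stands on two slippery white runners (friction about 0.12)
- drip_tray: white drip tray with a low rim, 164 (x) x 162 (y) x 14 mm, wall and floor 4 mm, fixed on the worktop, empty. Origin: centre of its underside; axes along its sides. The sieve (124 x 122 mm) fits in with its x along the tray's x (either way round)
- small0_center (a point): centre of a small brass-coloured ball, 14 mm; at the start it lies on the blank strip in the sieve and rolls off it into the holes when the sieve is slid far and briskly enough
- small1_center (a point): centre of a small brass-coloured ball, 14 mm; at the start it lies on the blank strip in the sieve and rolls off it into the holes when the sieve is slid far and briskly enough
- small2_center (a point): centre of a small brass-coloured ball, 14 mm; at the start it lies on the blank strip in the sieve and rolls off it into the holes when the sieve is slid far and briskly enough
- small3_center (a point): centre of a small brass-coloured ball, 14 mm; at the start it lies on the blank strip in the sieve and rolls off it into the holes when the sieve is slid far and briskly enough
- large0_center (a point): centre of a large steel ball, 26 mm, in the sieve; too large for the holes
- large1_center (a point): centre of a large steel ball, 26 mm, in the sieve; too large for the holes
- large2_center (a point): centre of a large steel ball, 26 mm, in the sieve; too large for the holes
- beaker: glass beaker, 53 mm across, 70 mm tall, origin under its centre; a bystander behind the work
- brown_bottle: brown bottle with blue cap, 60 mm across, 118 mm tall, origin under its centre; a bystander
- timer: small white bench timer, 66 x 70 x 36 mm, origin under its centre; a bystander

How it is judged:
By the outcome, as a careful person would: the job done as asked, in the order asked, and still so for the second after the job is handed in, with the robot touching nothing.
It also fails if it takes over 58 s, if anything falls off the work surface, if the arm or the gripper's body presses on something with over 40 N, if the wrist force passes 120 N, or if a joint passes its speed limit or range.

## Robot

A 6-joint arm with a two-finger parallel gripper is mounted at the origin on a cart in front of the work surface, level with it; the furniture and walls round the work are solid. World frame = base frame: x ahead of the robot, y to its left, z up, the work surface at z = 0. Lengths are in mm, angles in rad, forces in N, time in s.
With the tool pointing down it reaches from about 400 to 825 mm from the base axis. Payload 7 kg.
Tool frame: the origin (TCP) lies midway between the tips of the shut fingers; the grasp point (between the pads) lies grasp_offset behind it (grasp_offset is the distance from the TCP to the grasp point, in mm); z points along the fingers, y is the line along which they close (so a half turn about z gives the same grasp; the last joint's range is limited). The gripper opens to 85 mm and grips with 20 to 120 N. Pads are 22 mm wide; open, the fingers measure 114 mm over their backs; the gripper's body (76 mm by 85 mm) begins 54 mm behind the grasp point. The pads swing forward as they close: fully open they stand 13 mm farther back than shut.
Start: joints at [-0.968, 0.359, 0.012, 0, -1.224, -0.288], TCP at [208.971, -641.815, 231.302] pointing down, gripper open.
Joint ranges: [-3.07, 3.07], [-1.43, 2.12], [-1.02, 1.25], [-3.03, 1.67], [-3.05, -0], [-3.03, 3.03]. Speed limits (rad/s): [2.39, 2.39, 3.01, 3.14, 3.14, 3.14].

## Interface

Orientations are given as a 3x3 rotation matrix whose columns are the frame's x, y, z axes.
In Python, from workcell import sense, grab_frame, get_calibration, finish_job, cut_out, spot_point, grasp_offset gives the robot as it stands.
- The arm moves only by the tool arm_command, never from a script. Its argument "increments" is one flat list of numbers, 7 for each row, row after row: the shift along the tool's x, y, z in mm, then the turn, a rotation vector about the tool's x, y, z in degrees, then the opening, from 0 (shut) to 1 (fully open). A call has 1 to 5 rows; each row is the pose to reach, as a shift and turn from the pose commanded when the call began, along the tool's axes at that moment; what a row does not reach only later rows make up. A row lasts 1/10 s, in which the tool goes at most 50 mm and 8.59 degrees, less where a joint would pass 70% of its speed; a pose out of reach is approached as far as the arm can. A call with a gripper value outside its range is refused whole. The fingers move at their own pace and stop on an object; "force" is the grip in N (left out, the last holds). Time passes only in rows, so rows that repeat a pose let the fingers close. It gives the time, the measured TCP pose, the force, the opening and the grip force at its end, in the units of the state.
- sense(): the state, without advancing time (a new reading comes with each control period).
- grab_frame(name): name is "scene" or "top" or "wrist"; returns the picture (480x640x3 uint8, red, green, blue); there is no depth.
- get_calibration(name): a dict with "fx", "fy", "cx", "cy" (pixels), "R" (3x3) and "t" (3): a world point X has camera coordinates R X + t; the wrist camera has in their place "hand_eye" (4x4, takes a point from camera to tool coordinates, whose origin is the TCP and whose axes are the flange's). Camera axes: x right, y down, z forward; pixel columns grow to the right and rows downward; lengths in mm; the calibration is good to about 2 mm. A picture is of the moment at which its call begins: read the wrist's pose just before it. get_calibration takes no time and is no camera call.
- finish_job(): hands the job in; it is judged then, once.
Trained networks look in the newest picture that a camera, given by its name, has taken for a name from the list of things; names that differ only in an ending like _2 or _b are one class to them, and where a whole thing is asked for, a point or a joint stands for the part that bears it (a point fixed in the world has none). Each returns a list of dicts, best first, with "confidence" (0 to 1); they miss things now and then, are a little off and sometimes report something else, mostly with a low value. They report only what shows in the picture. A call takes as long as a camera call.
- cut_out(camera, label): "pixels" (480x640 bool, what is visible of it) and "box" ([left, top, width, height] in pixels, round what is visible of it).
- spot_point(camera, label): "centre" ([column, row] in pixels: a listed point, or the origin of a listed thing).
The state is a dict: "clock": time; "joints": joint angles; "dq": joint speeds; "joint_efforts": joint torques, N m; "eef_pos": TCP position; "ee_rot": TCP orientation; "ft_force": force on the tool from outside, world axes, zero at the start; "ft_torque": the same for the moment, N m; "width": finger opening in mm; "finger_force": force on a finger pad.
Only numpy, scipy, OpenCV 4.12 (cv2) and the standard library are available. Lean on these libraries where they do the work, as an engineer would, in place of code of your own. Each camera call takes 0.05 s, during which the arm holds its last target. There are 200 camera calls.

## Working session

There is one attempt and no reset: what is moved stays moved. The work goes in short steps, Python scripts to look and compute and a tool call to move; the robot and the scene stay as the last step left them, time stands still between calls to the robot, and variables do not carry over. Pictures are saved under pics/ and viewed, at most 10 in all, crops included, and the job is handed in when it is done.

Besides the shell and the picture viewer there is one more tool, called after ">>>" as name(argument=value, ...), one argument or row to a line, values as JSON. arm_command: Moves the arm, as the interface text tells. Its arguments: {"type":"object","properties":{"increments":{"type":"array","items":{"type":"number"}},"force":{"type":"number"}},"required":["increments"]}

```bash
mkdir -p pics; ls
cat > h.py <<'E'
import numpy as np, cv2
from workcell import *
def ray(cam,px):
    c=get_calibration(cam)
    d=np.array([(px[0]-c['cx'])/c['fx'],(px[1]-c['cy'])/c['fy'],1.])
    if 'R' in c:
        R=np.array(c['R']);t=np.array(c['t']);o=-R.T@t;v=R.T@d
    else:
        s=sense();H=np.array(c['hand_eye']);T=np.eye(4);T[:3,:3]=s['ee_rot'];T[:3,3]=s['eef_pos'];M=T@H
        o=M[:3,3];v=M[:3,:3]@d
    return o,v/np.linalg.norm(v)
def tri(rs):
    A=sum(np.eye(3)-np.outer(v,v) for o,v in rs);b=sum((np.eye(3)-np.outer(v,v))@o for o,v in rs)
    return np.linalg.solve(A,b)
def atz(r,z): o,v=r; return o+v*(z-o[2])/v[2]
E
python3 - <<'E'
from h import *
np.set_printoptions(precision=1,suppress=True)
print(grasp_offset if not callable(grasp_offset) else grasp_offset())
s=sense();print(s['clock'],s['ee_rot'],s['ft_force'],s['width'])
ims={}
for c in('scene','top'):
    im=grab_frame(c);cv2.imwrite(f'pics/{c}0.png',im[:,:,::-1])
    for n in['sieve_grip','sieve_base','receiver','drip_tray','beaker','brown_bottle','timer','red_pad','blue_pad']:
        r=spot_point(c,n)[:1]
        for q in r: ims.setdefault(n,[]).append(ray(c,q['centre']));print(c,n,np.array(q['centre']),round(q['confidence'],2),atz(ims[n][-1],0))
for n in ims:
    if len(ims[n])>1: print(n,tri(ims[n]))
print(sense()['clock'])
E
```

```text
pics
18.700000000000003
0.0 [[-1.  -0.3 -0. ]
 [-0.3  1.   0. ]
 [ 0.   0.  -1. ]] [-0.6 -0.7 -0.3] 85.33351192744233
scene sieve_grip [265.8 317. ] 0.97 [698.1 114.3   0. ]
scene sieve_base [271.1 351.3] 0.62 [639.7 172.8   0. ]
scene receiver [273.  365.3] 0.69 [618.3 194.9  -0. ]
scene drip_tray [383.3 257.4] 0.57 [ 602.6 -152.4    0. ]
scene beaker [260.6 283.3] 0.88 [763.9  48.4   0. ]
scene brown_bottle [300.3 245.4] 0.72 [769.  -91.2   0. ]
scene timer [224.2 294.7] 0.84 [801.7 111.9   0. ]Traceback (most recent call last):
  File "<stdin>", line 9, in <module>
ValueError: it knows: beaker, brown_bottle, drip_tray, large0_center, large1_center, large2_center, receiver, sieve_base, sieve_grip, small0_center, small1_center, small2_center, small3_center, timer
```

Run:
```python
from h import *
np.set_printoptions(precision=1,suppress=True)
P={'sieve_grip':[265.8,317],'sieve_base':[271.1,351.3],'receiver':[273,365.3],'drip_tray':[383.3,257.4]}
im=grab_frame('top');cv2.imwrite('pics/top0.png',im[:,:,::-1])
for n in P:
    q=spot_point('top',n)[:1]
    for q in q:
        a=ray('top',q['centre']);print(n,q['centre'],q['confidence'],atz(a,0),tri([a,ray('scene',P[n])]))
for n in('receiver','drip_tray','sieve_grip'):
    q=cut_out('top',n)[:1]
    for q in q:
        m=q['pixels'].astype(np.uint8);c=max(cv2.findContours(m,0,2)[0],key=cv2.contourArea)
        print(n,q['confidence'],q['box'],cv2.minAreaRect(c))
        for z in(0,14,40,51): print(z,[atz(ray('top',p),z)[:2] for p in cv2.boxPoints(cv2.minAreaRect(c))])
print(sense()['clock'])
```

```text
sieve_grip [221.5, 269.4] 0.58 [627.6 232.2   0. ] [616.7 204.2 123. ]
sieve_base [231.7, 274.9] 0.79 [615. 208.   0.] [613.1 200.1  43. ]
receiver [237.7, 274.3] 0.92 [616.5 194.1   0. ] [617.3 194.6   0.2]
drip_tray [388.7, 280.3] 0.6 [ 605.5 -156.     0. ] [ 605.3 -156.9   -4.3]
receiver 0.72 [179.6, 248.8, 112.9, 56.6] ((228.8363037109375, 274.91986083984375), (102.63333129882812, 59.51475524902344), 2.12109637260437)
0 [array([549.8, 333.1]), array([688.1, 335.3]), array([681. ,  94.2]), array([543.2,  96.5])]
14 [array([549.8, 328.8]), array([686.2, 330.8]), array([679.2,  93. ]), array([543.3,  95.2])]
40 [array([549.7, 320.6]), array([682.8, 322.7]), array([675.9,  90.6]), array([543.3,  92.8])]
51 [array([549.7, 317.2]), array([681.3, 319.2]), array([674.5,  89.7]), array([543.4,  91.8])]
drip_tray 0.71 [349.8, 249.8, 76.1, 69.8] ((388.68817138671875, 281.61883544921875), (71.7421875, 71.7421875), 5.710593223571777)
0 [array([528.3, -65.2]), array([693.5, -82. ]), array([ 678. , -248.5]), array([ 513.7, -228.1])]
14 [array([528.6, -64.4]), array([691.6, -81. ]), array([ 676.2, -245.3]), array([ 514.1, -225.1])]
40 [array([529. , -62.8]), array([688., -79.]), array([ 673. , -239.3]), array([ 514.9, -219.6])]
51 [array([529.2, -62.2]), array([686.5, -78.2]), array([ 671.7, -236.7]), array([ 515.2, -217.3])]
sieve_grip 0.73 [194.5, 247.9, 62.3, 54.5] ((228.35084533691406, 273.3342590332031), (58.86589431762695, 53.610008239746094), 3.012787342071533)
0 [array([559.8, 284.9]), array([684.4, 284. ]), array([678.1, 145.9]), array([553.9, 149. ])]
14 [array([559.7, 281.1]), array([682.6, 280.3]), array([676.4, 143.9]), array([553.8, 147. ])]
40 [array([559.3, 274.2]), array([679.2, 273.3]), array([673.2, 140.3]), array([553.7, 143.3])]
51 [array([559.2, 271.2]), array([677.8, 270.4]), array([671.9, 138.8]), array([553.6, 141.8])]
0.8
```

View pics/top0.png

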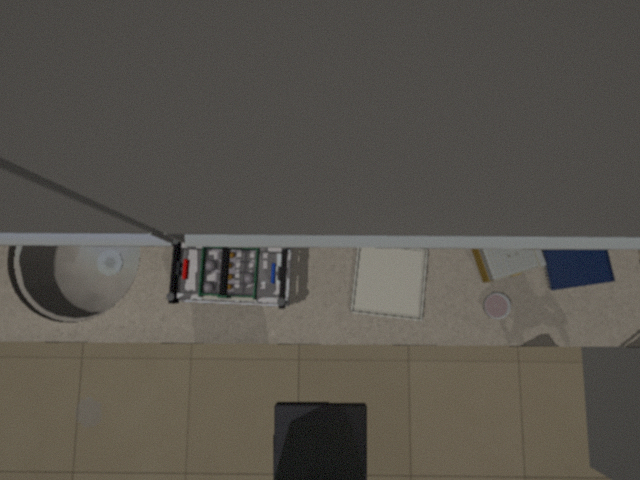

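View pics/scene0.png

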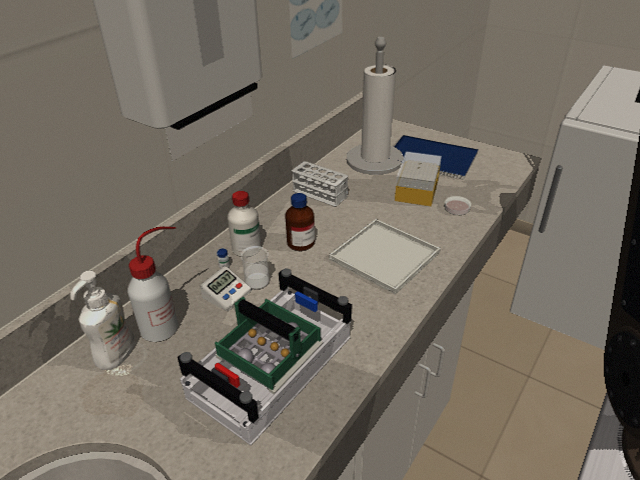

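```bash
cat >> h.py <<'E'
from scipy.spatial.transform import Rotation as Ro
def inc(p,yaw=None):
    "shift (tool axes) and turn (deg) to TCP p, tool y along world angle 90+yaw deg, pointing down"
    s=sense();R=np.array(s['ee_rot']);d=R.T@(np.array(p,float)-s['eef_pos'])
    if yaw is None: return np.r_[d,0,0,0].round(2)
    a=np.radians(yaw);y=np.array([-np.sin(a),np.cos(a),0]);z=np.array([0,0,-1.]);T=np.c_[np.cross(y,z),y,z]
    if T[:,1]@R[:,1]<0: T[:,:2]*=-1
    return np.r_[d,Ro.from_matrix(R.T@T).as_rotvec(degrees=True)].round(2)
def st():
    s=sense();R=np.array(s['ee_rot']);print(round(s['clock'],2),np.round(s['eef_pos'],1),'yaw',round(np.degrees(np.arctan2(-R[0,1],R[1,1])),2),'F',np.round(s['ft_force'],1),'w',round(s['width'],1),s['finger_force'])
E
python3 -c "
from h import *
st();print(inc([600,190,260],-2))"
```

```text
0.8 [ 209.  -641.8  231.3] yaw 18.04 F [-0.3  0.2 -0.5] w 85.5 0.0
[-629.37  669.87  -28.7    -0.      0.     20.04]
```

>>> arm_command(
  increments=[-30,33,-20,0,0,0,1,-64,68,-28,0,0,0,1,-97,103,-29,0,0,0,1,-130,138,-29,0,0,0,1,-163,173,-29,0,0,0,1],
)

```text
clock: 1.3
eef_pos: [310.8, -425.2, 260.5]
ee_rot: [[-0.951, -0.309, 0.001], [-0.309, 0.951, -0.0], [-0.0, -0.001, -1.0]]
ft_force: [1.6, -0.6, 0.8]
width: 85.2
finger_force: 0.0
```

>>> arm_command(
  increments=[-33,35,0,0,0,0,1,-66,70,0,0,0,0,1,-99,105,0,0,0,0,1,-132,140,0,0,0,0,1,-165,175,0,0,0,0,1],
)

```text
clock: 1.8
eef_pos: [413.5, -207.5, 260.8]
ee_rot: [[-0.951, -0.31, 0.001], [-0.31, 0.951, -0.0], [-0.001, -0.001, -1.0]]
ft_force: [1.7, -0.9, 1.0]
width: 85.3
finger_force: 0.0
```

>>> arm_command(
  increments=[-33,35,0,0,0,0,1,-66,70,0,0,0,0,1,-99,105,0,0,0,0,1,-132,140,0,0,0,0,1,-165,175,0,0,0,0,1],
)

```text
clock: 2.3
eef_pos: [516.3, 10.2, 260.8]
ee_rot: [[-0.951, -0.31, 0.001], [-0.31, 0.951, 0.0], [-0.001, -0.0, -1.0]]
ft_force: [1.2, -1.5, -0.1]
width: 85.6
finger_force: 0.0
```

```bash
python3 -c "
from h import *
st();print(inc([600,190,260],-2))"
```

```text
2.3 [516.3  10.2 260.8] yaw 18.06 F [ 1.2 -1.5 -0.1] w 85.6 0.0
[-1.3532e+02  1.4498e+02  9.6000e-01  1.0000e-02  6.0000e-02  2.0060e+01]
```

>>> arm_command(
  increments=[-32,34,0,0,0,5,1,-64,68,0,0,0,10,1,-98,104,1,0,0,15,1,-130,138,1,0,0,20,1,-135,145,1,0,0,20,1],
)

```text
clock: 2.8
eef_pos: [600.7, 191.8, 258.0]
ee_rot: [[-0.999, 0.035, -0.001], [0.035, 0.999, -0.0], [0.001, -0.0, -1.0]]
ft_force: [-0.8, -0.6, -1.1]
width: 85.5
finger_force: 0.0
```

Run:
```python
from h import *
np.set_printoptions(precision=1,suppress=True)
st();im=grab_frame('wrist');cv2.imwrite('pics/w1.png',im[:,:,::-1])
for n in('sieve_grip','sieve_base','receiver'):
    for q in spot_point('wrist',n)[:1]:
        r=ray('wrist',q['centre']);print(n,q['centre'],q['confidence'],{z:atz(r,z)[:2] for z in (0,40,112)})
```

```text
2.8 [600.7 191.8 258. ] yaw -1.98 F [-0.8 -0.6 -1.1] w 85.5 0.0
sieve_grip [329.0, 245.5] 0.95 {0: array([653.2, 197.1]), 40: array([641.5, 196.6]), 112: array([620.6, 195.6])}
sieve_base [326.3, 223.9] 0.97 {0: array([626.2, 193.4]), 40: array([617.2, 193.1]), 112: array([601. , 192.6])}
receiver [326.2, 220.9] 0.76 {0: array([622.7, 192.7]), 40: array([614. , 192.4]), 112: array([598.4, 191.9])}
```

View pics/w1.png

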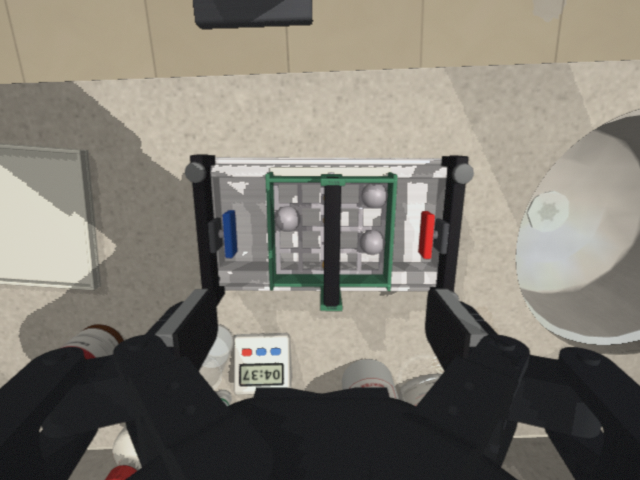

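```bash
python3 -c "
from h import *
print(tri([ray('wrist',[331,245]),ray('scene',[265.8,317])]))
print(inc([600,195.6,200],-2))"
```

```text
[620.72642432 195.87700582 112.81730187]
[-8.600e-01  8.290e+00  5.912e+01 -2.000e-02 -3.000e-02  8.000e-02]
```

>>> arm_command(
  increments=[0,3,40,0,0,0,1,0,3,58,0,0,0,1,0,3,58,0,0,0,1,0,3,58,0,0,0,1],
)

```text
clock: 3.4
eef_pos: [599.6, 189.8, 202.5]
ee_rot: [[-0.999, 0.035, 0.001], [0.035, 0.999, -0.0], [-0.001, 0.0, -1.0]]
ft_force: [-0.3, 0.1, 0.2]
width: 85.3
finger_force: 0.0
```

Run:
```python
from h import *
np.set_printoptions(precision=1,suppress=True)
st();im=grab_frame('wrist');cv2.imwrite('pics/w2.png',im[:,:,::-1])
for n in('sieve_grip','sieve_base','receiver'):
    for q in spot_point('wrist',n)[:1]:
        r=ray('wrist',q['centre']);print(n,q['centre'],q['confidence'],{z:atz(r,z)[:2] for z in (0,40,112)})
        if n=='sieve_grip': print(tri([r,ray('scene',[265.8,317])]))
        # handle edges
g=im.sum(2)
for row in (180,200,220,240,260,280):
    k=np.where(g[row,280:380]<110)[0]+280
    print(row,k.min() if len(k) else None,k.max() if len(k) else None,len(k))
```

```text
3.4 [599.6 189.8 202.5] yaw -1.99 F [-0.3  0.1  0.2] w 85.3 0.0
sieve_grip [335.3, 268.0] 0.76 {0: array([663.8, 203.8]), 40: array([649.1, 202.5]), 112: array([622.6, 200.2])}
[619.6 199.7 117.6]
sieve_base [332.8, 238.2] 0.62 {0: array([631. , 202.2]), 40: array([620.1, 201.1]), 112: array([600.4, 199.2])}
receiver [333.0, 230.6] 0.93 {0: array([622.6, 202.8]), 40: array([612.6, 201.6]), 112: array([594.7, 199.6])}
180 None None 0
200 329 339 11
220 329 346 18
240 328 339 12
260 328 329 2
280 328 337 3
```

View pics/w2.png

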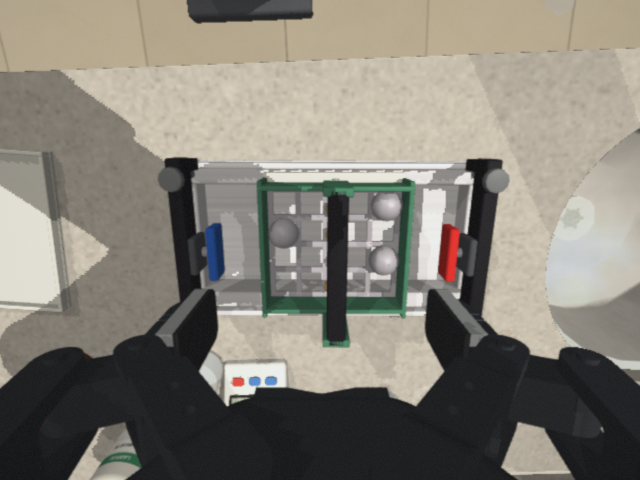

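>>> arm_command(
  increments=[-10,6,40,0,0,0,1,-20,11,80,0,0,0,1,-20,11,100,0,0,0,1,-20,11,108,0,0,0,1,-20,11,108,0,0,0,1],
)

```text
clock: 4.1
eef_pos: [619.6, 201.0, 93.0]
ee_rot: [[-0.999, 0.034, -0.001], [0.034, 0.999, -0.001], [0.001, -0.001, -1.0]]
ft_force: [-0.3, -0.3, -0.8]
width: 85.3
finger_force: 0.0
```

>>> arm_command(
  increments=[0,0,0,0,0,0,1,0,0,0,0,0,0,1],
)

```text
clock: 4.3
eef_pos: [620.7, 201.6, 95.3]
ee_rot: [[-0.999, 0.034, 0.003], [0.034, 0.999, 0.002], [-0.003, 0.002, -1.0]]
ft_force: [-0.1, 0.1, 0.2]
width: 85.5
finger_force: 0.0
```

Run:
```python
from h import *
st();print(inc([620,200,93.5],-2));im=grab_frame('wrist');cv2.imwrite('pics/w3.png',im[:,:,::-1])
```

```text
4.3 [620.7 201.6  95.3] yaw -1.95 F [-0.1  0.1  0.2] w 85.5 0.0
[ 0.62 -1.66  1.83  0.09  0.15  0.05]
```

View pics/w3.png

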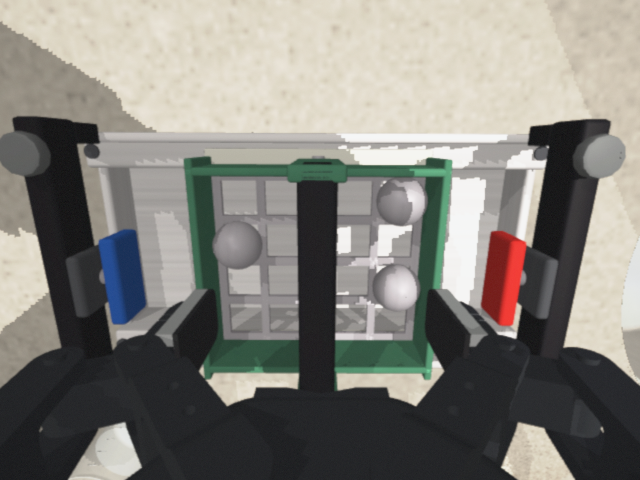

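>>> arm_command(
  increments=[0,-2,1,0,0,0,0.4,0,-2,1,0,0,0,0.3,0,-2,1,0,0,0,0,0,-2,1,0,0,0,0,0,-2,1,0,0,0,0],
  force=60,
)

```text
clock: 4.85
eef_pos: [619.8, 199.2, 92.5]
ee_rot: [[-0.999, 0.034, 0.0], [0.034, 0.999, 0.0], [-0.0, 0.0, -1.0]]
ft_force: [-5.5, -4.7, 11.0]
width: 13.2
finger_force: 59.5
```

>>> arm_command(
  increments=[0,0,0,0,0,0,0,0,0,0,0,0,0,0,0,0,0,0,0,0,0],
)

```text
clock: 5.15
eef_pos: [619.8, 199.2, 92.5]
ee_rot: [[-0.999, 0.034, 0.0], [0.034, 0.999, 0.0], [-0.0, 0.0, -1.0]]
ft_force: [-0.9, 0.7, 3.0]
width: 13.3
finger_force: 59.5
```

Run:
```python
from h import *
st();print(sense()['ft_torque']);im=grab_frame('wrist');cv2.imwrite('pics/w4.png',im[:,:,::-1])
g=im.astype(int)
for row in (250,270,290):
  for nm,m in(('blue',(g[row,:,2]>g[row,:,0]+50)),('red',(g[row,:,0]>g[row,:,1]+80)),('green',(g[row,:,1]>g[row,:,0]+25)&(g[row,:,1]>g[row,:,2]+10))):
    k=np.where(m)[0];print(row,nm,k.min() if len(k) else 0,k.max() if len(k) else 0)
```

```text
5.15 [619.8 199.2  92.5] yaw -1.95 F [-0.9  0.7  3. ] w 13.3 59.462100863456726
[ 0.09680262  0.13367332 -0.01302143]
250 blue 101 139
250 red 497 534
250 green 194 449
270 blue 104 142
270 red 494 531
270 green 196 447
290 blue 108 144
290 red 492 528
290 green 198 445
```

View pics/w4.png

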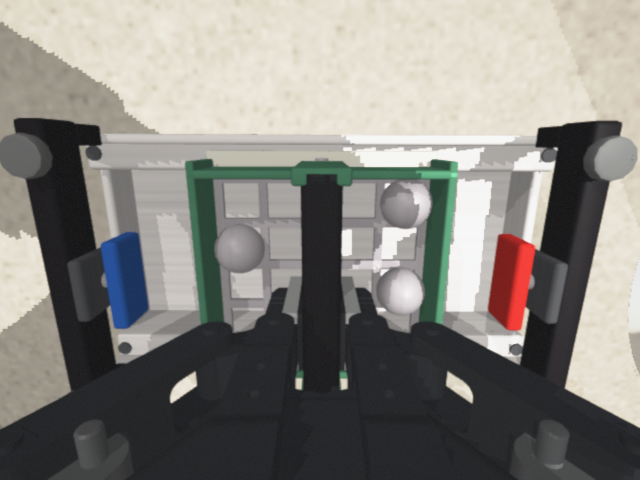

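>>> arm_command(
  increments=[0,3,0,0,0,0,0,0,6,0,0,0,0,0,0,9,0,0,0,0,0,0,11,0,0,0,0,0,0,11,0,0,0,0,0],
)

```text
clock: 5.7
eef_pos: [620.2, 210.5, 92.5]
ee_rot: [[-0.999, 0.034, 0.0], [0.034, 0.999, 0.0], [-0.0, 0.0, -1.0]]
ft_force: [-0.3, -1.0, 4.6]
width: 12.6
finger_force: 59.9
```

>>> arm_command(
  increments=[0,1,0,0,0,0,0,0,2,0,0,0,0,0,0,3,0,0,0,0,0,0,4,0,0,0,0,0,0,4,0,0,0,0,0],
)

```text
clock: 6.2
eef_pos: [620.3, 214.1, 92.5]
ee_rot: [[-0.999, 0.034, 0.0], [0.034, 0.999, -0.0], [-0.0, -0.0, -1.0]]
ft_force: [-0.2, -2.9, 4.7]
width: 13.2
finger_force: 60.0
```

>>> arm_command(
  increments=[0,1,0,0,0,0,0,0,1,0,0,0,0,0],
)

```text
clock: 6.4
eef_pos: [620.3, 215.1, 92.5]
ee_rot: [[-0.999, 0.034, 0.0], [0.034, 0.999, -0.0], [-0.0, -0.0, -1.0]]
ft_force: [-0.1, -3.1, 4.7]
width: 13.3
finger_force: 60.0
```

>>> arm_command(
  increments=[0,1,0,0,0,0,0,0,1,0,0,0,0,0],
)

```text
clock: 6.6
eef_pos: [620.3, 216.1, 92.5]
ee_rot: [[-0.999, 0.034, 0.0], [0.034, 0.999, -0.0], [-0.0, -0.0, -1.0]]
ft_force: [0.2, -2.9, 5.8]
width: 13.1
finger_force: 60.0
```

>>> arm_command(
  increments=[0,1,0,0,0,0,0,0,2,0,0,0,0,0,0,2,0,0,0,0,0],
)

```text
clock: 6.9
eef_pos: [620.4, 218.1, 92.5]
ee_rot: [[-0.999, 0.034, 0.0], [0.034, 0.999, -0.0], [-0.0, -0.0, -1.0]]
ft_force: [-0.5, -2.9, 5.0]
width: 13.5
finger_force: 60.0
```

>>> arm_command(
  increments=[0,1,0,0,0,0,0,0,2,0,0,0,0,0,0,2,0,0,0,0,0],
)

```text
clock: 7.2
eef_pos: [620.5, 220.1, 92.5]
ee_rot: [[-0.999, 0.034, 0.0], [0.034, 0.999, -0.0], [-0.0, -0.0, -1.0]]
ft_force: [0.3, -3.9, 6.1]
width: 13.0
finger_force: 60.0
```

>>> arm_command(
  increments=[0,1,0,0,0,0,0,0,1,0,0,0,0,0],
)

```text
clock: 7.4
eef_pos: [620.5, 221.1, 92.5]
ee_rot: [[-0.999, 0.034, 0.0], [0.034, 0.999, -0.0], [-0.0, -0.0, -1.0]]
ft_force: [0.2, -2.5, 5.2]
width: 13.2
finger_force: 60.0
```

>>> arm_command(
  increments=[0,1,0,0,0,0,0,0,1,0,0,0,0,0],
)

```text
clock: 7.6
eef_pos: [620.5, 222.1, 92.5]
ee_rot: [[-0.999, 0.034, 0.0], [0.034, 0.999, 0.0], [-0.0, 0.0, -1.0]]
ft_force: [-0.3, -2.8, 5.9]
width: 13.3
finger_force: 60.0
```

>>> arm_command(
  increments=[0,1,0,0,0,0,0,0,2,0,0,0,0,0,0,2,0,0,0,0,0],
)

```text
clock: 7.9
eef_pos: [620.6, 224.1, 92.4]
ee_rot: [[-0.999, 0.034, 0.0], [0.034, 0.999, -0.0], [-0.0, 0.0, -1.0]]
ft_force: [-0.0, -2.1, 5.7]
width: 13.0
finger_force: 60.0
```

>>> arm_command(
  increments=[0,1,0,0,0,0,0,0,1,0,0,0,0,0],
)

```text
clock: 8.1
eef_pos: [620.7, 225.1, 92.5]
ee_rot: [[-0.999, 0.034, 0.0], [0.034, 0.999, 0.0], [-0.0, 0.0, -1.0]]
ft_force: [-0.1, -2.6, 5.8]
width: 13.3
finger_force: 60.0
```

```bash
cat >> h.py <<'E'
def cols(row=270):
    g=grab_frame('wrist').astype(int)[row]
    for nm,m in(('blue',(g[:,2]>g[:,0]+50)),('red',(g[:,0]>g[:,1]+80)),('green',(g[:,1]>g[:,0]+25)&(g[:,1]>g[:,2]+10))):
        k=np.where(m)[0];print(row,nm,k.min() if len(k) else 0,k.max() if len(k) else 0)
E
python3 -c "
from h import *
st();cols();cols(250)"
```

```text
8.1 [620.7 225.1  92.5] yaw -1.96 F [-0.1 -2.6  5.8] w 13.3 59.95564162731171
270 blue 48 92
270 red 449 475
270 green 196 446
250 blue 44 89
250 red 451 477
250 green 194 449
```

>>> arm_command(
  increments=[0,1,0,0,0,0,0,0,1,0,0,0,0,0],
)

```text
clock: 8.4
eef_pos: [620.7, 226.1, 92.5]
ee_rot: [[-0.999, 0.034, 0.0], [0.034, 0.999, -0.0], [-0.0, -0.0, -1.0]]
ft_force: [0.2, -2.2, 5.5]
width: 12.9
finger_force: 60.0
```

>>> arm_command(
  increments=[0,1,0,0,0,0,0,0,1,0,0,0,0,0],
)

```text
clock: 8.6
eef_pos: [620.7, 227.1, 92.5]
ee_rot: [[-0.999, 0.034, 0.0], [0.034, 0.999, -0.0], [-0.0, -0.0, -1.0]]
ft_force: [-0.6, -2.3, 5.7]
width: 13.2
finger_force: 60.0
```

>>> arm_command(
  increments=[0,1,0,0,0,0,0,0,1,0,0,0,0,0],
)

```text
clock: 8.8
eef_pos: [620.7, 228.0, 92.5]
ee_rot: [[-0.999, 0.034, 0.0], [0.034, 0.999, -0.0], [-0.0, -0.0, -1.0]]
ft_force: [0.1, -3.5, 4.9]
width: 13.2
finger_force: 60.0
```

>>> arm_command(
  increments=[0,1,0,0,0,0,0,0,1,0,0,0,0,0],
)

```text
clock: 9.0
eef_pos: [620.7, 228.7, 92.5]
ee_rot: [[-0.999, 0.034, -0.0], [0.034, 0.999, -0.001], [0.0, -0.001, -1.0]]
ft_force: [-0.5, -3.2, 5.3]
width: 13.2
finger_force: 60.0
```

>>> arm_command(
  increments=[0,1,0,0,0,0,0,0,1,0,0,0,0,0],
)

```text
clock: 9.2
eef_pos: [620.7, 229.4, 92.5]
ee_rot: [[-0.999, 0.035, -0.0], [0.035, 0.999, -0.001], [0.0, -0.001, -1.0]]
ft_force: [0.2, -5.2, 6.2]
width: 13.2
finger_force: 60.1
```

>>> arm_command(
  increments=[0,1,0,0,0,0,0,0,1,0,0,0,0,0],
)

```text
clock: 9.4
eef_pos: [620.7, 230.0, 92.5]
ee_rot: [[-0.999, 0.035, -0.001], [0.035, 0.999, -0.001], [0.0, -0.001, -1.0]]
ft_force: [1.2, -6.8, 6.8]
width: 13.0
finger_force: 60.1
```

>>> arm_command(
  increments=[0,1,0,0,0,0,0,0,2,0,0,0,0,0,0,3,0,0,0,0,0,0,3,0,0,0,0,0],
)

```text
clock: 9.8
eef_pos: [620.7, 232.0, 92.5]
ee_rot: [[-0.999, 0.035, -0.001], [0.035, 0.999, -0.003], [0.001, -0.003, -1.0]]
ft_force: [1.0, -10.6, 6.4]
width: 13.1
finger_force: 60.3
```

>>> arm_command(
  increments=[0,-10,0,0,0,0,0,0,-30,0,0,0,0,0,0,-40,0,0,0,0,0,0,-45,0,0,0,0,0,0,-45,0,0,0,0,0],
)

```text
clock: 10.3
eef_pos: [619.4, 188.2, 92.5]
ee_rot: [[-0.999, 0.035, -0.0], [0.035, 0.999, -0.001], [-0.0, -0.001, -1.0]]
ft_force: [1.2, -2.5, 4.0]
width: 12.6
finger_force: 60.0
```

```bash
python3 -c "
from h import *
st();cols()
for i in range(4):
    q=spot_point('wrist','small%d_center'%i);print([(np.round(k['centre']),round(k['confidence'],2)) for k in q][:4]);break"
```

```text
10.3 [619.4 188.2  92.5] yaw -2.0 F [ 1.2 -2.5  4. ] w 12.6 59.95239973068237
270 blue 128 163
270 red 515 555
270 green 196 447
[(array([332., 209.]), 0.39)]
```

>>> arm_command(
  increments=[0,-5,0,0,0,0,0,0,-10,0,0,0,0,0,0,-14,0,0,0,0,0,0,-14,0,0,0,0,0,0,-14,0,0,0,0,0],
)

```text
clock: 10.9
eef_pos: [619.0, 174.8, 92.5]
ee_rot: [[-0.999, 0.034, 0.0], [0.034, 0.999, -0.0], [-0.0, -0.0, -1.0]]
ft_force: [1.0, -0.1, 5.7]
width: 13.0
finger_force: 60.0
```

>>> arm_command(
  increments=[0,-1,0,0,0,0,0,0,-2,0,0,0,0,0,0,-2,0,0,0,0,0],
)

```text
clock: 11.2
eef_pos: [619.0, 173.3, 92.4]
ee_rot: [[-0.999, 0.034, 0.0], [0.034, 0.999, 0.0], [-0.0, 0.0, -1.0]]
ft_force: [-0.4, 2.9, 6.2]
width: 13.1
finger_force: 60.0
```

>>> arm_command(
  increments=[0,-1,0,0,0,0,0,0,-2,0,0,0,0,0,0,-2,0,0,0,0,0],
)

```text
clock: 11.5
eef_pos: [618.9, 171.4, 92.5]
ee_rot: [[-0.999, 0.034, 0.0], [0.034, 0.999, 0.0], [-0.0, 0.0, -1.0]]
ft_force: [0.6, 2.8, 5.0]
width: 13.3
finger_force: 60.0
```

>>> arm_command(
  increments=[0,-1,0,0,0,0,0,0,-2,0,0,0,0,0,0,-2,0,0,0,0,0],
)

```text
clock: 11.8
eef_pos: [618.8, 169.4, 92.5]
ee_rot: [[-0.999, 0.034, 0.0], [0.034, 0.999, 0.0], [-0.0, 0.0, -1.0]]
ft_force: [0.6, 1.8, 5.1]
width: 13.1
finger_force: 60.0
```

>>> arm_command(
  increments=[0,-1,0,0,0,0,0,0,-1,0,0,0,0,0],
)

```text
clock: 12.0
eef_pos: [618.8, 168.4, 92.5]
ee_rot: [[-0.999, 0.034, 0.0], [0.034, 0.999, 0.0], [-0.0, 0.0, -1.0]]
ft_force: [1.0, 2.3, 5.7]
width: 13.2
finger_force: 60.0
```

>>> arm_command(
  increments=[0,-1,0,0,0,0,0,0,-1,0,0,0,0,0],
)

```text
clock: 12.2
eef_pos: [618.8, 167.4, 92.4]
ee_rot: [[-0.999, 0.034, 0.0], [0.034, 0.999, 0.0], [-0.0, 0.0, -1.0]]
ft_force: [0.1, 2.9, 5.7]
width: 12.7
finger_force: 60.0
```

>>> arm_command(
  increments=[0,-1,0,0,0,0,0,0,-1,0,0,0,0,0],
)

```text
clock: 12.4
eef_pos: [618.8, 166.6, 92.5]
ee_rot: [[-0.999, 0.034, 0.001], [0.034, 0.999, 0.001], [-0.001, 0.001, -1.0]]
ft_force: [0.4, 3.6, 5.6]
width: 13.0
finger_force: 60.0
```

>>> arm_command(
  increments=[0,-1,0,0,0,0,0,0,-1,0,0,0,0,0],
)

```text
clock: 12.6
eef_pos: [618.8, 165.9, 92.5]
ee_rot: [[-0.999, 0.034, 0.001], [0.034, 0.999, 0.001], [-0.001, 0.001, -1.0]]
ft_force: [0.1, 4.6, 5.6]
width: 13.1
finger_force: 59.9
```

>>> arm_command(
  increments=[0,-1,0,0,0,0,0,0,-1,0,0,0,0,0],
)

```text
clock: 12.8
eef_pos: [618.8, 165.2, 92.5]
ee_rot: [[-0.999, 0.034, 0.001], [0.034, 0.999, 0.001], [-0.001, 0.001, -1.0]]
ft_force: [-0.7, 6.9, 4.6]
width: 13.2
finger_force: 59.9
```

>>> arm_command(
  increments=[0,-1,0,0,0,0,0,0,-2,0,0,0,0,0,0,-3,0,0,0,0,0,0,-3,0,0,0,0,0],
)

```text
clock: 13.2
eef_pos: [618.8, 163.1, 92.5]
ee_rot: [[-0.999, 0.034, 0.001], [0.034, 0.999, 0.003], [-0.001, 0.003, -1.0]]
ft_force: [-0.0, 9.5, 4.7]
width: 13.2
finger_force: 59.9
```

>>> arm_command(
  increments=[0,18,0,0,0,0,0,0,48,0,0,0,0,0,0,60,0,0,0,0,0,0,68,0,0,0,0,0,0,72,0,0,0,0,0],
)

```text
clock: 13.7
eef_pos: [620.4, 231.5, 92.5]
ee_rot: [[-0.999, 0.034, -0.002], [0.034, 0.999, -0.004], [0.002, -0.004, -1.0]]
ft_force: [1.4, -12.3, 9.2]
width: 13.2
finger_force: 60.7
```

>>> arm_command(
  increments=[0,1,0,0,0,0,0],
)

```text
clock: 13.8
eef_pos: [620.5, 231.8, 92.5]
ee_rot: [[-0.999, 0.034, -0.002], [0.034, 0.999, -0.004], [0.002, -0.005, -1.0]]
ft_force: [0.4, -10.5, 9.3]
width: 13.2
finger_force: 60.7
```

>>> arm_command(
  increments=[0,-18,0,0,0,0,0,0,-48,0,0,0,0,0,0,-60,0,0,0,0,0,0,-68,0,0,0,0,0,0,-72,0,0,0,0,0],
)

```text
clock: 14.3
eef_pos: [618.6, 162.9, 92.5]
ee_rot: [[-0.999, 0.035, 0.001], [0.035, 0.999, 0.002], [-0.001, 0.002, -1.0]]
ft_force: [-2.7, 13.3, 4.7]
width: 13.4
finger_force: 60.2
```

>>> arm_command(
  increments=[0,-1,0,0,0,0,0],
)

```text
clock: 14.4
eef_pos: [618.6, 162.6, 92.5]
ee_rot: [[-0.999, 0.035, 0.001], [0.035, 0.999, 0.002], [-0.001, 0.002, -1.0]]
ft_force: [-2.7, 11.8, 6.4]
width: 13.2
finger_force: 60.1
```

>>> arm_command(
  increments=[0,18,0,0,0,0,0,0,48,0,0,0,0,0,0,60,0,0,0,0,0,0,68,0,0,0,0,0,0,72,0,0,0,0,0],
)

```text
clock: 14.9
eef_pos: [620.5, 231.6, 92.5]
ee_rot: [[-0.999, 0.034, -0.002], [0.034, 0.999, -0.004], [0.001, -0.004, -1.0]]
ft_force: [1.2, -11.4, 8.8]
width: 13.1
finger_force: 60.8
```

>>> arm_command(
  increments=[0,1,0,0,0,0,0],
)

```text
clock: 15.0
eef_pos: [620.5, 231.9, 92.5]
ee_rot: [[-0.999, 0.034, -0.002], [0.034, 0.999, -0.005], [0.002, -0.005, -1.0]]
ft_force: [1.3, -11.0, 9.2]
width: 12.7
finger_force: 60.7
```

>>> arm_command(
  increments=[0,-18,0,0,0,0,0,0,-48,0,0,0,0,0,0,-60,0,0,0,0,0,0,-68,0,0,0,0,0,0,-72,0,0,0,0,0],
)

```text
clock: 15.5
eef_pos: [618.6, 163.0, 92.5]
ee_rot: [[-0.999, 0.035, 0.001], [0.035, 0.999, 0.002], [-0.001, 0.002, -1.0]]
ft_force: [-2.2, 11.6, 7.0]
width: 13.1
finger_force: 60.2
```

>>> arm_command(
  increments=[0,-1,0,0,0,0,0],
)

```text
clock: 15.6
eef_pos: [618.6, 162.7, 92.5]
ee_rot: [[-0.999, 0.035, 0.001], [0.035, 0.999, 0.002], [-0.001, 0.002, -1.0]]
ft_force: [-2.3, 11.8, 5.7]
width: 13.4
finger_force: 60.1
```

>>> arm_command(
  increments=[0,10,0,0,0,0,0,0,28,0,0,0,0,0,0,36,0,0,0,0,0,0,36,0,0,0,0,0,0,36,0,0,0,0,0],
)

```text
clock: 16.1
eef_pos: [619.6, 198.0, 92.5]
ee_rot: [[-0.999, 0.033, 0.0], [0.033, 0.999, -0.0], [-0.0, -0.0, -1.0]]
ft_force: [-0.5, 3.3, 5.7]
width: 12.9
finger_force: 60.2
```

Run:
```python
from h import *
st()
a=grab_frame('scene');b=grab_frame('wrist')
for c in('scene','wrist'):
    for n in('small0_center','large0_center'):
        print(c,n,[(np.round(k['centre']),round(k['confidence'],2)) for k in spot_point(c,n)][:8])
A=cv2.resize(a[280:430,180:360],(720,600),interpolation=cv2.INTER_CUBIC)
cv2.imwrite('pics/s5.png',A[:,:,::-1]);cv2.imwrite('pics/w5.png',b[:,:,::-1])
```

```text
16.1 [619.6 198.   92.5] yaw -1.92 F [-0.5  3.3  5.7] w 12.9 60.227290391922
scene small0_center []
scene large0_center [(array([270., 367.]), 0.59)]
wrist small0_center []
wrist large0_center [(array([402., 203.]), 0.93)]
```

View pics/s5.png

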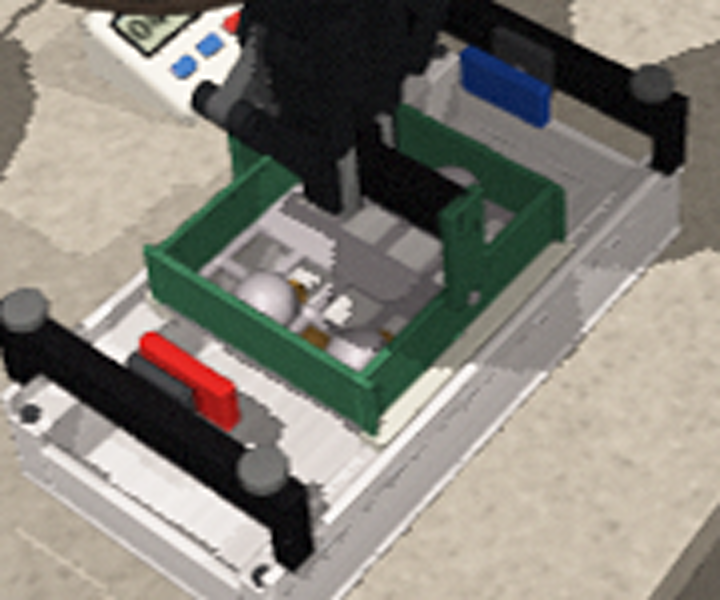

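View pics/w5.png

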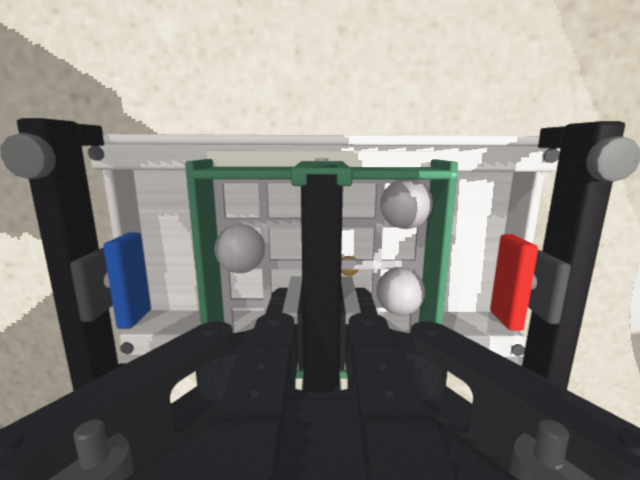

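>>> arm_command(
  increments=[0,18,0,0,0,0,0,0,22,0,0,0,0,0,0,22,0,0,0,0,0,0,-10,0,0,0,0,0,0,-22,0,0,0,0,0],
)

```text
clock: 16.9
eef_pos: [618.7, 174.4, 92.5]
ee_rot: [[-0.999, 0.034, -0.0], [0.034, 0.999, -0.0], [0.0, -0.0, -1.0]]
ft_force: [-0.8, 3.2, 5.6]
width: 13.4
finger_force: 60.4
```

>>> arm_command(
  increments=[0,0,0,0,0,0,0,0,0,0,0,0,0,0,0,0,0,0,0,0,0],
)

```text
clock: 17.2
eef_pos: [618.6, 173.9, 92.5]
ee_rot: [[-0.999, 0.035, -0.001], [0.035, 0.999, -0.002], [0.001, -0.002, -1.0]]
ft_force: [-0.3, -4.3, 7.5]
width: 13.1
finger_force: 60.7
```

Run:
```python
from h import *
st()
a=grab_frame('scene');cv2.imwrite('pics/s6full.png',a[:,:,::-1]);b=grab_frame('wrist')
A=cv2.resize(a[300:390,215:335],(800,600),interpolation=cv2.INTER_CUBIC)
cv2.imwrite('pics/s6.png',A[:,:,::-1]);cv2.imwrite('pics/w6.png',b[:,:,::-1])
for im,nm in((a[290:400,210:340],'s6'),(cv2.imread('pics/w5.png')[150:350,190:450,::-1],'w5'),(b[150:350,190:450],'w6')):
    h=cv2.cvtColor(np.ascontiguousarray(im),cv2.COLOR_RGB2HSV)
    m=((h[...,0]>10)&(h[...,0]<30)&(h[...,1]>110)&(h[...,2]>50)).astype(np.uint8)
    n,l,s,c=cv2.connectedComponentsWithStats(m);print(nm,[(x[4],y.round()) for x,y in zip(s[1:],c[1:]) if x[4]>2])
```

```text
17.2 [618.6 173.9  92.5] yaw -1.98 F [-0.3 -4.3  7.5] w 13.1 60.71284890174866
s6 [(np.int32(31), array([47., 75.]))]
w5 [(np.int32(8), array([158., 107.])), (np.int32(60), array([158., 122.]))]
w6 [(np.int32(218), array([177.,  40.])), (np.int32(161), array([175.,  83.])), (np.int32(10), array([195., 108.])), (np.int32(14), array([193., 121.])), (np.int32(13), array([178., 139.]))]
```

View pics/s6.png

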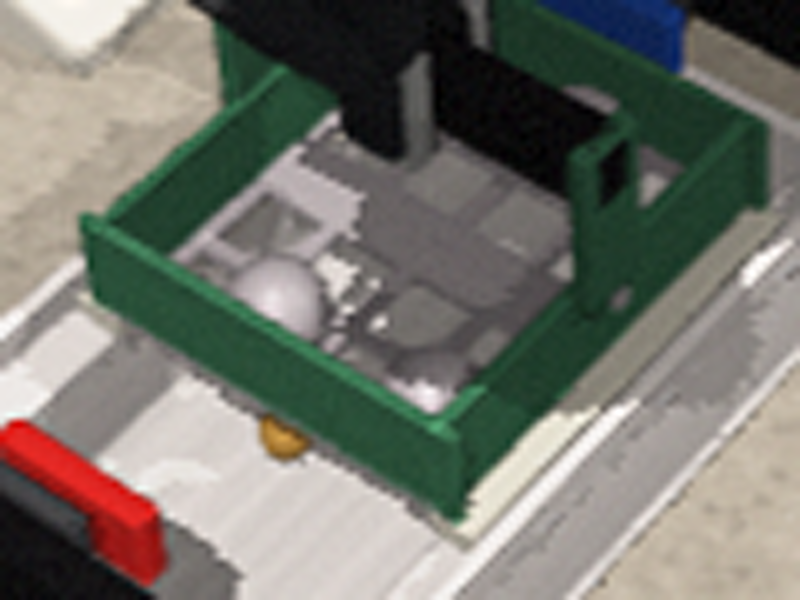

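>>> arm_command(
  increments=[0,5,0,0,0,0,0,0,8,0,0,0,0,0,0,8,0,0,0,0,0],
)

```text
clock: 17.6
eef_pos: [618.9, 182.6, 92.5]
ee_rot: [[-0.999, 0.034, -0.001], [0.034, 0.999, -0.002], [0.001, -0.002, -1.0]]
ft_force: [-1.1, -1.6, 6.9]
width: 13.1
finger_force: 60.7
```

```bash
cat >> h.py <<'E'
def brass(im,x0=190,y0=150,x1=450,y1=350):
    h=cv2.cvtColor(np.ascontiguousarray(im[y0:y1,x0:x1]),cv2.COLOR_RGB2HSV)
    m=((h[...,0]>10)&(h[...,0]<30)&(h[...,1]>110)&(h[...,2]>50)).astype(np.uint8)
    n,l,s,c=cv2.connectedComponentsWithStats(m);print([(int(x[4]),(y+[x0,y0]).round()) for x,y in zip(s[1:],c[1:]) if x[4]>2])
E
python3 - <<'E'
from h import *
st();a=grab_frame('scene');b=grab_frame('wrist');cv2.imwrite('pics/w7.png',b[:,:,::-1]);brass(cv2.imread('pics/w6.png')[:,:,::-1]);brass(b)
print(inc([619,182,200],-2))
for n in('drip_tray',):
  for c in('scene','wrist'):
    print([(q['confidence'],q['centre'],atz(ray(c,q['centre']),0)) for q in spot_point(c,n)[:1]])
E
```

```text
17.6 [618.9 182.6  92.5] yaw -1.95 F [-1.1 -1.6  6.9] w 13.1 60.69969177246094
[(218, array([367., 190.])), (161, array([365., 233.])), (10, array([385., 258.])), (14, array([383., 271.])), (13, array([368., 289.]))]
[(238, array([355., 191.])), (190, array([353., 233.])), (7, array([370., 258.])), (32, array([368., 272.]))]
[ 0.0000e+00 -7.5000e-01 -1.0756e+02 -1.0000e-01 -4.0000e-02  4.0000e-02]
[(0.68, [384.5, 257.5], array([ 600.37724788, -153.41854496,    0.        ]))]
[(0.19, [244.7, 247.5], array([623.90092576, 128.2825494 ,   0.        ]))]
```

>>> arm_command(
  increments=[0,0,-5,0,0,0,0,0,0,-20,0,0,0,0,0,0,-40,0,0,0,0,0,0,-60,0,0,0,0,0,0,-80,0,0,0,0],
)

```text
clock: 18.3
eef_pos: [617.3, 182.5, 170.8]
ee_rot: [[-0.999, 0.035, -0.005], [0.035, 0.999, -0.002], [0.005, -0.002, -1.0]]
ft_force: [1.4, -0.6, -5.2]
width: 13.4
finger_force: 58.8
```

>>> arm_command(
  increments=[0,0,-15,0,0,0,0,0,0,-15,0,0,0,0],
)

```text
clock: 18.5
eef_pos: [619.0, 183.2, 187.9]
ee_rot: [[-0.999, 0.034, -0.0], [0.034, 0.999, 0.0], [0.0, 0.0, -1.0]]
ft_force: [0.3, -0.1, -6.1]
width: 12.8
finger_force: 58.8
```

Run:
```python
from h import *
st();a=grab_frame('scene');cv2.imwrite('pics/s8.png',a[:,:,::-1]);b=grab_frame('wrist');cv2.imwrite('pics/w8.png',b[:,:,::-1]);print('scene');brass(a,190,250,360,430);print('wrist');brass(b,150,130,480,400)
print(inc([604,-156,190],-5.5))
```

```text
18.5 [619.  183.2 187.9] yaw -1.97 F [ 0.3 -0.1 -6.1] w 12.8 58.8093227148056
scene
[(48, array([252., 354.])), (48, array([258., 364.])), (51, array([275., 366.])), (19, array([286., 373.]))]
wrist
[(98, array([345., 206.])), (124, array([357., 233.])), (80, array([345., 254.]))]
[ 2.1400e+00 -3.3913e+02 -4.1400e+00 -6.0000e-02 -1.7000e-01  3.5100e+00]
```

>>> arm_command(
  increments=[0,-10,0,0,0,0,0,0,-30,0,0,0,0,0,0,-60,0,0,0,0,0,0,-92,0,0,0,0,0,0,-125,0,0,0,0,0],
)

```text
clock: 19.1
eef_pos: [613.7, 55.9, 186.2]
ee_rot: [[-0.999, 0.034, -0.002], [0.034, 0.999, -0.001], [0.002, -0.001, -1.0]]
ft_force: [-0.3, -0.7, -5.2]
width: 12.9
finger_force: 58.9
```

>>> arm_command(
  increments=[0,-33,0,0,0,0,0,0,-66,0,0,0,0,0,0,-99,0,0,0,0,0,0,-130,0,0,0,0,0,0,-155,0,0,0,0,0],
)

```text
clock: 19.6
eef_pos: [608.0, -99.6, 186.3]
ee_rot: [[-0.999, 0.036, -0.002], [0.036, 0.999, -0.0], [0.002, -0.0, -1.0]]
ft_force: [0.4, -0.3, -6.1]
width: 13.4
finger_force: 58.9
```

>>> arm_command(
  increments=[0,-20,0,0,0,1,0,0,-35,0,0,0,2,0,0,-45,0,0,0,3.5,0,0,-45,0,0,0,3.5,0,0,-45,0,0,0,3.5,0],
)

```text
clock: 20.1
eef_pos: [607.8, -141.6, 187.0]
ee_rot: [[-0.995, 0.096, -0.0], [0.096, 0.995, 0.0], [0.0, 0.0, -1.0]]
ft_force: [-0.3, 0.4, -6.4]
width: 13.0
finger_force: 58.9
```

Run:
```python
from h import *
np.set_printoptions(precision=1,suppress=True)
st();b=grab_frame('wrist');cv2.imwrite('pics/w9.png',b[:,:,::-1])
for q in spot_point('wrist','drip_tray')[:1]: print(q['centre'],q['confidence'],atz(ray('wrist',q['centre']),0))
for q in cut_out('wrist','drip_tray')[:1]:
    print(q['box'],q['confidence']);m=q['pixels'].astype(np.uint8)
    c=cv2.convexHull(max(cv2.findContours(m,0,2)[0],key=cv2.contourArea));c=cv2.approxPolyDP(c,4,True)[:,0]
    for p in c: print(p,atz(ray('wrist',p),14)[:2])
```

```text
20.1 [ 607.8 -141.6  187. ] yaw -5.49 F [-0.3  0.4 -6.4] w 13.0 58.925501704216
[307.3, 213.1] 0.56 [ 607.2 -154.1    0. ]
[216.0, 121.4, 179.6, 177.4] 0.59
[212 123] [ 517.8 -227.3]
[396 123] [532.8 -68.3]
[397 148] [554.  -68.3]
[215 150] [ 540.5 -228.6]
```

View pics/w9.png

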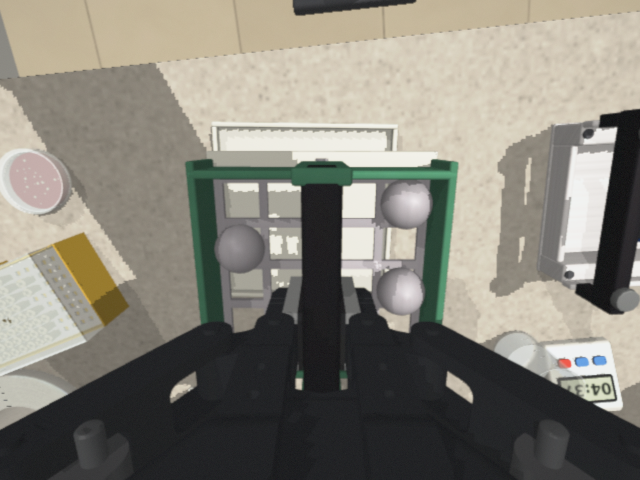

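>>> arm_command(
  increments=[0.5,-8,10,0,0,0,0,0.5,-14,40,0,0,0,0,0.5,-14,75,0,0,0,0,0.5,-14,100,0,0,0,0,0.5,-14,110,0,0,0,0],
)

```text
clock: 20.75
eef_pos: [604.0, -155.5, 73.8]
ee_rot: [[-0.995, 0.095, -0.005], [0.095, 0.995, 0.0], [0.005, -0.0, -1.0]]
ft_force: [-0.9, -0.1, -5.8]
width: 13.1
finger_force: 59.0
```

>>> arm_command(
  increments=[0,0,3,0,0,0,0,0,0,6,0,0,0,0,0,0,9,0,0,0,0,0,0,12,0,0,0,0,0,0,13,0,0,0,0],
)

```text
clock: 21.25
eef_pos: [606.4, -155.5, 64.7]
ee_rot: [[-0.995, 0.095, 0.001], [0.095, 0.995, 0.0], [-0.001, 0.0, -1.0]]
ft_force: [-1.5, -0.9, -5.5]
width: 13.1
finger_force: 59.0
```

>>> arm_command(
  increments=[0,0,1,0,0,0,0,0,0,2,0,0,0,0,0,0,3,0,0,0,0,0,0,4,0,0,0,0,0,0,4,0,0,0,0],
)

```text
clock: 21.75
eef_pos: [606.1, -155.6, 60.1]
ee_rot: [[-0.995, 0.095, -0.0], [0.095, 0.995, 0.0], [0.0, 0.0, -1.0]]
ft_force: [0.3, -0.4, -6.2]
width: 13.1
finger_force: 59.0
```

>>> arm_command(
  increments=[0,0,0.7,0,0,0,0,0,0,1.4,0,0,0,0,0,0,2,0,0,0,0,0,0,2,0,0,0,0],
)

```text
clock: 22.15
eef_pos: [606.1, -155.6, 58.2]
ee_rot: [[-0.995, 0.095, -0.0], [0.095, 0.995, -0.0], [0.0, -0.0, -1.0]]
ft_force: [0.7, 0.4, -5.1]
width: 12.8
finger_force: 59.0
```

>>> arm_command(
  increments=[0,0,0.5,0,0,0,0,0,0,1,0,0,0,0,0,0,1,0,0,0,0],
)

```text
clock: 22.45
eef_pos: [606.1, -155.6, 57.2]
ee_rot: [[-0.995, 0.095, -0.0], [0.095, 0.995, 0.0], [0.0, 0.0, -1.0]]
ft_force: [0.1, 0.1, -5.7]
width: 12.8
finger_force: 59.0
```

>>> arm_command(
  increments=[0,0,0.5,0,0,0,0,0,0,1,0,0,0,0,0,0,1,0,0,0,0],
)

```text
clock: 22.75
eef_pos: [606.3, -155.6, 56.5]
ee_rot: [[-0.995, 0.095, 0.0], [0.095, 0.995, -0.0], [-0.0, -0.0, -1.0]]
ft_force: [-0.5, -0.9, -3.8]
width: 12.9
finger_force: 59.2
```

Contact is beginning; half a millimetre more, then release.

>>> arm_command(
  increments=[0,0,0.7,0,0,0,0,0,0,1,0,0,0,0,0,0,1,0,0,0,0],
)

```text
clock: 23.05
eef_pos: [606.6, -155.7, 56.5]
ee_rot: [[-0.996, 0.095, 0.001], [0.095, 0.996, -0.0], [-0.001, -0.0, -1.0]]
ft_force: [-2.3, -0.2, 5.5]
width: 13.4
finger_force: 60.6
```

>>> arm_command(
  increments=[0,0,0,0,0,0,0.3,0,0,0,0,0,0,0.6,0,0,0,0,0,0,0.9,0,0,0,0,0,0,0.9,0,0,0,0,0,0,0.9],
)

```text
clock: 23.55
eef_pos: [606.3, -155.6, 55.3]
ee_rot: [[-0.995, 0.095, 0.0], [0.095, 0.995, -0.0], [-0.0, -0.0, -1.0]]
ft_force: [-0.5, 0.4, 0.3]
width: 77.0
finger_force: 0.0
```

>>> arm_command(
  increments=[0,0,0,0,0,0,0.9,0,0,-10,0,0,0,0.9,0,0,-40,0,0,0,0.9,0,0,-80,0,0,0,0.9,0,0,-120,0,0,0,0.9],
)

```text
clock: 24.05
eef_pos: [605.8, -155.7, 177.1]
ee_rot: [[-0.995, 0.095, -0.001], [0.095, 0.995, -0.0], [0.001, -0.0, -1.0]]
ft_force: [1.5, -1.2, -0.1]
width: 76.7
finger_force: 0.0
```

>>> arm_command(
  increments=[0,0,-30,0,0,0,0.9,0,0,-30,0,0,0,0.9,0,0,-30,0,0,0,0.9],
)

```text
clock: 24.35
eef_pos: [606.4, -155.5, 206.7]
ee_rot: [[-0.995, 0.095, 0.002], [0.095, 0.995, 0.0], [-0.002, 0.001, -1.0]]
ft_force: [0.7, 0.3, -1.6]
width: 76.8
finger_force: 0.0
```

Run:
```python
from h import *
np.set_printoptions(precision=1,suppress=True)
st()
for c in('wrist','scene'):
    b=grab_frame(c);cv2.imwrite(f'pics/{c}10.png',b[:,:,::-1])
    for n,z in(('sieve_base',4),('sieve_grip',76),('drip_tray',0),('large0_center',19),('beaker',0),('timer',0),('brown_bottle',0)):
        print(c,n,[(round(q['confidence'],2),atz(ray(c,q['centre']),z)[:2]) for q in spot_point(c,n)[:4]])
    if c=='scene': brass(b,190,250,360,430); brass(b,320,200,450,300)
    else: brass(b,100,100,540,420)
```

```text
24.35 [ 606.4 -155.5  206.7] yaw -5.47 F [ 0.7  0.3 -1.6] w 76.8 0.0
wrist sieve_base [(0.62, array([ 604.8, -154.9]))]
wrist sieve_grip [(0.69, array([ 605.6, -159.1]))]
wrist drip_tray [(0.77, array([ 604.6, -156.3]))]
wrist large0_center [(0.6, array([ 575.2, -111.4]))]
wrist beaker [(0.77, array([771.1,  51.3]))]
wrist timer [(0.69, array([795.4, 108.9]))]
wrist brown_bottle [(0.78, array([773.5, -98.3]))]
[(2087, array([121., 272.])), (97, array([381., 334.])), (1095, array([400., 380.]))]
scene sieve_base [(0.87, array([ 606.2, -154.6]))]
scene sieve_grip [(0.61, array([ 607.6, -154.9]))]
scene drip_tray [(0.94, array([ 604.8, -156.7]))]
scene large0_center [(0.62, array([ 575.4, -114.2]))]
scene beaker [(0.65, array([761.1,  46.5])), (0.4, array([ 613.8, -161.4]))]
scene timer [(0.85, array([795.1, 115.9]))]
scene brown_bottle [(0.84, array([772.2, -83.8])), (0.67, array([615.6, 196.6]))]
[(48, array([252., 354.])), (50, array([258., 364.])), (51, array([275., 366.])), (19, array([286., 373.]))]
[(141, array([417., 202.]))]
```

```bash
python3 -c "
from workcell import finish_job
print(finish_job())"
```

```text
the job is handed in; nothing more can be done
None
```

The job is handed in at 24.4 s of the 58 s. I knocked the pads three times each in turn, red first, at about 4 mm. All four brass balls showed in the receiver after the lift, and the sieve sits released in the drip tray with the steel balls last seen in it just before lowering.

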